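# Reset the watch timing tester through its guarded well

### The job

Reset the watch timing tester: push the guard shutter by its upright lug all the way off the round well, reach a fingertip into the well and press the sunken reset key gently to the bottom, keeping it down for a good second, then let it come up and push the shutter fully back over the round well. Only push with the fingertips - do not pinch the lug - and leave the key in the square well and the things standing beside the tester alone.

Things in the scene. Friction and masses are not known exactly. Their poses are not given: they have to be found in the camera images.
- console: Watch timing tester, low grey and black console, fixed. Origin: on the bench under its deck's centre; x across it towards the display, y along it, z up. Deck 100 (x) x 176 mm (y), top at 50 mm. Display housing behind it, x = 50 to 86 mm, 63 mm high. Two rails at x = -36 and +36 mm, 58 mm high. Round well at y = -38 mm, square well at y = +38 mm. A magnifier arm hangs over the bench to the left (world x > 0.5, y > 0.3).
- round_well (a point): Centre of the mouth of the round well, level with the deck top (50 mm above the bench). Upright, 52 mm in diameter, 30 mm deep, with the round reset key in it. Axes as the console's.
- square_well (a point): Centre of the mouth of the square well, level with the deck top. 46 mm wide, 30 mm deep, with a square key that is not to be pressed. Axes as the console's.
- shutter (a joint): Dark steel guard shutter, 64 x 64 mm, 4 mm thick, opening along the console's +y between the rails; its top is 55 mm above the bench. Value in m: 0 = centred over the round well (fully shut, at its stop), 0.076 = centred over the square well (fully open, at its stop). It may start up to 0.025 open. It takes about 1 to 2 N to slide and stays where it is left.
- lug_top (a point): Centre of the top edge of the shutter's upright lug, 72 mm above the bench. The lug stands in the middle of the shutter plate, 40 mm wide across the slide (console x), 8 mm thick along the slide (console y), and rises 17 mm above the plate. Axes as the console's.
- reset_key (a joint): Travel of the reset key in m: 0 = up, 0.006 = at the bottom (its stop), positive downwards. Sprung: about 2 N starts it, 5.5 N holds it at the bottom, and it comes up again by itself.
- reset_key_top (a point): Centre of the top face of the grey round reset key, 34 mm in diameter, in the middle of the round well. While up, this face is 36 mm above the bench, 14 mm below the deck; at the bottom it is 30 mm above the bench. It is hidden while the shutter is over it.
- cal_key (a joint): Travel of the key in the square well, in m: 0 = up, 0.006 = bottom. It must not be pressed.
- cal_key_top (a point): Centre of the top face of the grey square key (32 mm wide) in the square well, 36 mm above the bench while up. Not to be pressed.
- tin: Bystander: grey round parts tin with a press lid, 39 mm wide, 22 mm high, standing loose beside the console, 125 to 150 mm from its origin along +y. Origin at the centre of its underside.
- loupe: Bystander: black eye loupe, flared, 36 mm wide, 39 mm high, standing loose beside the console, 125 to 150 mm from its origin along -y. Origin at the centre of its underside.
- ring: Bystander: brass ring, 30 mm wide, 19 mm high, standing loose 125 to 150 mm from the console's origin along -y, nearer the display. Origin at the centre of its underside.

How it is judged:
By the outcome, as a careful person would: the job done as asked, in the order asked, and still so for the second after the job is handed in, with the robot touching nothing.
It also fails if it takes over 51 s, if anything falls off the work surface, if the arm or the gripper's body presses on something with over 40 N, if the wrist force passes 120 N, or if a joint passes its speed limit or range.

### The arm

A 6-joint arm with a two-finger parallel gripper is mounted at the origin on a cart in front of the work surface, level with it; the furniture and walls round the work are solid. World frame = base frame: x ahead of the robot, y to its left, z up, the work surface at z = 0. Lengths are in mm, angles in degrees, forces in N, time in s.
With the tool pointing down it reaches from about 375 to 975 mm from the base axis. Payload 3.8 kg.
Tool frame: the origin (TCP) lies between the finger pads; the fingertips stand 19 mm ahead of it and the grasp point (between the pads) is the TCP (arm.tips_ahead is the distance from the TCP to the fingertips, in mm); z points along the fingers, y is the direction in which the jaws open and shut (so a half turn about z gives the same grasp; the last joint's range is limited). The gripper opens to 88 mm and grips with 3 to 60 N. Pads are 18 mm wide; open, the fingers measure 123 mm over their backs; the gripper's body (75 mm by 187 mm) begins 45 mm behind the grasp point.
Start: joints at [70.709, 15.12, 91.902, -0, 72.978, -2.114], TCP at [199.345, 644.887, 257.706] pointing down, gripper open.
Joint ranges: [-150.88, 150.88], [-54.13, 125.18], [17.81, 147.31], [-75.09, 255.09], [0, 152.58], [-146.25, 146.25]. Speed limits (degrees/s): [147.25, 147.25, 180, 180, 180, 180].

### API

Orientations are given as [roll, pitch, yaw] about the fixed x, y, z axes, in that order (R = Rz(yaw) Ry(pitch) Rx(roll)).
In Python, from workcell import telemetry, vision, job, arm gives the robot as it stands.
- The arm moves only by the tool step_arm, never from a script. Its argument "motion" is a list of rows, each a list of 4 numbers: the shift along the world's x, y, z in mm, then the turn about the world's z in degrees. In form: [[x, y, z, twist], ...]. A call has 1 to 12 rows; each row is the pose to reach, as a shift and turn from the pose measured when the call began; what a row does not reach only later rows make up. A row lasts 1/8 s, in which the tool goes at most 62.5 mm and 10.7 degrees, less where a joint would pass 70% of its speed; a pose out of reach is approached as far as the arm can. A call with a gripper value outside its range is refused whole. "claw" is the closure, from 0 (fully open) to 1 (shut), set as the call begins (left out, the last holds). The fingers move at their own pace and stop on an object; "grip_force" is the grip in N (left out, the last holds). Time passes only in rows, so rows that repeat a pose let the fingers close. It gives the time, the measured TCP pose, the force and the opening at its end, in the units of the state.
- telemetry.read_state(): the state, without advancing time (a new reading comes with each control period).
- vision.camera(name): name is "scene" or "top" or "wrist"; returns the picture (400x640x3 uint8, red, green, blue); there is no depth.
- vision.camera_model(name): a dict with "fx", "fy", "cx", "cy" (pixels), "rvec" (rotation vector, rad) and "tvec" (3), from world to camera coordinates, as OpenCV has them. Camera axes: x right, y down, z forward; pixel columns grow to the right and rows downward; lengths in mm; the calibration is good to about 2 mm. A picture is of the moment at which its call begins: read the wrist's pose just before it. camera_model takes no time and is no camera call; for the wrist camera it gives the pose at the moment of the call.
- job.hand_in(): hands the job in, once; it reports no verdict.
The state is a dict: "clock": time; "joint_pos": joint angles; "joint_velocities": joint speeds; "joint_torque": joint torques, N m; "tcp_pos": TCP position; "tool_rot": TCP orientation; "force": force on the tool from outside, world axes, zero at the start; "wrist_torque": the same for the moment, N m; "finger_gap": finger opening in mm.
Only numpy, scipy, OpenCV 4.12 (cv2) and the standard library are available. Lean on these libraries where they do the work, as an engineer would, in place of code of your own. Each camera call takes 0.05 s, during which the arm holds its last target. There are 200 camera calls.

## Working session

There is one attempt and no reset: what is moved stays moved. The work goes in short steps, Python scripts to look and compute and a tool call to move; the robot and the scene stay as the last step left them, time stands still between calls to the robot, and variables do not carry over. Pictures are saved under pics/ and viewed, about 8 in all and at most 12, crops included, and the job is handed in when it is done.

Besides the shell and the picture viewer there is one more tool, called after "Call:" as name([rows], argument=value, ...), one row to a line, values as JSON. step_arm: Moves the arm, as the interface text tells. Its arguments: {"type":"object","properties":{"motion":{"type":"array","items":{"type":"array","items":{"type":"number"}}},"claw":{"type":"number"},"grip_force":{"type":"number"}},"required":["motion"]}

```bash
mkdir -p pics; cat > h.py <<'E'
import numpy as np, cv2
from workcell import telemetry, vision, job, arm
def snap(n,f):
    m=vision.camera_model(n); im=vision.camera(n); cv2.imwrite(f'pics/{f}.png',im[:,:,::-1]); 
    np.save(f'pics/{f}.npy',np.r_[[m[k] for k in('fx','fy','cx','cy')],np.ravel(m['rvec']),np.ravel(m['tvec'])]); return im
def ray(f,uv,z):
    a=np.load(f'pics/{f}.npy');R=cv2.Rodrigues(a[4:7])[0];c=-R.T@a[7:]
    d=R.T@np.array([(uv[0]-a[2])/a[0],(uv[1]-a[3])/a[1],1]);return c+d*(z-c[2])/d[2]
def proj(f,p):
    a=np.load(f'pics/{f}.npy');K=np.array([[a[0],0,a[2]],[0,a[1],a[3]],[0,0,1]])
    return cv2.projectPoints(np.float64(p).reshape(-1,1,3),a[4:7],a[7:],K,None)[0].reshape(-1,2)
E
python3 - <<'E'
from h import *
print(telemetry.read_state())
a=snap('top','top0');b=snap('scene','scene0')
cv2.imwrite('pics/both.png',np.vstack([a,b])[:,:,::-1][:, :])
for f in('top0','scene0'):
    m=np.load(f'pics/{f}.npy');R=cv2.Rodrigues(m[4:7])[0];print(m[:4],-R.T@m[7:],R[2])
E
```

```text
{'clock': 0.0, 'joint_pos': array([ 7.07081180e+01,  1.51673997e+01,  9.19802276e+01, -7.77660637e-04,
        7.29771681e+01, -2.11295691e+00]), 'joint_velocities': array([ 0.00096602, -0.02855379,  0.1038536 ,  0.03429564, -0.00349829,
        0.05134893]), 'joint_torque': array([ 3.44274144e-03, -5.02113712e+01, -3.56879961e+01,  7.30580022e-02,
        2.92635866e-02, -1.80119023e-04]), 'tcp_pos': array([199.13858773, 644.26391965, 256.41831645]), 'tool_rot': array([-1.79875262e+02, -3.85857858e-03,  1.62821299e+02]), 'force': array([-0.13136465, -0.02507079,  0.50352789]), 'wrist_torque': array([ 0.01385514,  0.02380875, -0.00417754]), 'finger_gap': 88.1418750806093}
[418.26772281 418.26772281 316.33760458 194.06388522] [461.20246187 -13.08122805 993.68086544] [ 0.10674067  0.03103868 -0.99380231]
[445.01215891 445.01215891 317.78151701 201.17547868] [ 135.56967058 -603.62637242  495.28853155] [ 0.50022573  0.72034213 -0.48050122]
```

View pics/top0.png

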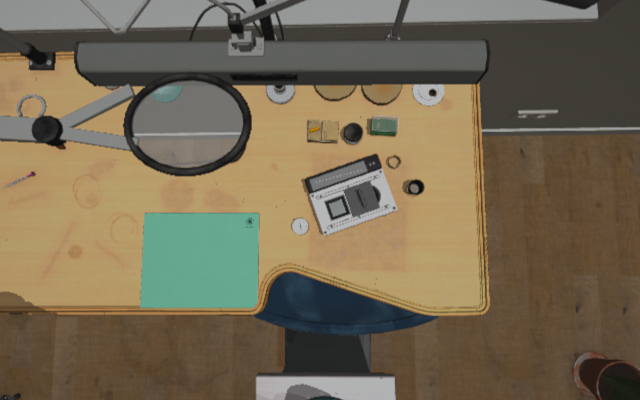

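View pics/scene0.png

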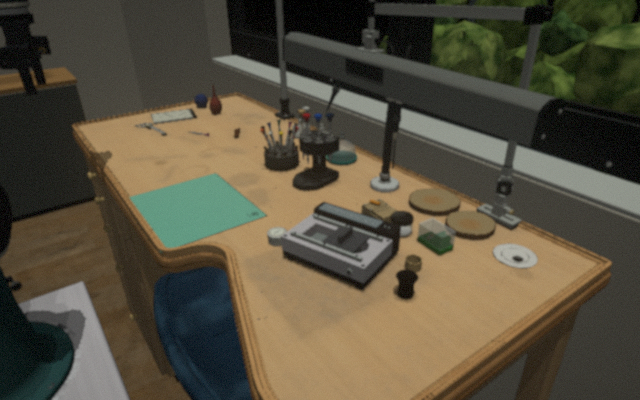

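The top view shows the console around pixel (350,200), with the shutter partly open near (363,198). The tin is at (300,226), the loupe at (415,187) and the ring at (393,161). Next I'll measure the console's outline and the lug.

```bash
python3 - <<'E'
from h import *
a=cv2.imread('pics/top0.png')[145:245,290:440];b=cv2.imread('pics/scene0.png')[195:295,265:425]
cv2.imwrite('pics/c.png',np.vstack([cv2.resize(a,(450,300),interpolation=2),cv2.resize(b,(480,300),interpolation=2)[:,:450]]))
for n,uv,z in [('console',(350,200),50),('tin',(300,226),20),('loupe',(415,187),39),('ring',(393,161),19)]: print(n,ray('top0',uv,z).round())
E
```

```text
console [548. -60.  50.]
tin [491.  56.  20.]
loupe [ 578. -209.   39.]
ring [ 643. -163.   19.]
```

View pics/c.png

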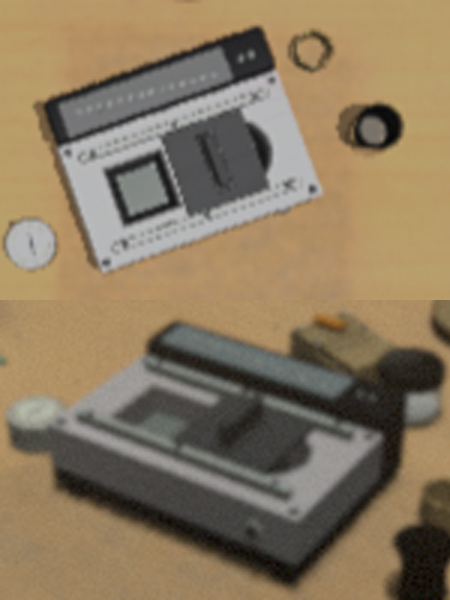

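The crop shows the deck corners clearly and the lug as a bar across the shutter at crop (213,162). The shutter is partly open, and the reset key is only just visible at the right edge of the well.

```bash
python3 - <<'E'
from h import *
P={k:ray('top0',(290+u/3,145+v/3),z)[:2] for k,(u,v,z) in dict(nl=(100,270,50),nr=(322,193,50),bl=(60,148,50),br=(275,75,50),lug=(213,162,72),sq=(142,188,36)).items()}
for k in P: print(k,P[k].round(1))
y=P['nl']-P['nr']+P['bl']-P['br']; th=np.degrees(np.arctan2(-y[0],y[1])); print('yaw',th)
print(np.linalg.norm(y)/2, np.linalg.norm(P['bl']-P['nl']))
t=np.radians(th);R=np.array([[np.cos(t),-np.sin(t)],[np.sin(t),np.cos(t)]])
o=(P['nl']+P['nr'])/2+R@[50,0]; print('origin',o)
for k in('lug','sq','br'): print(k,R.T@(P[k]-o))
E
```

```text
nl [470.    1.1]
nr [ 526.6 -165.6]
bl [562.1  30.8]
br [ 616.4 -132.4]
lug [548.4 -82.9]
sq [532.3 -31.2]
yaw 18.57875778472852
174.02114792737746 96.74228997064
origin [545.67240417 -66.30190126]
lug [ -2.65013591 -16.57795635]
sq [-1.46983537 37.55334154]
br [ 45.94158775 -85.20036394]
```

Call:
step_arm([
  [25,-52,0,-8],
  [50,-104,0,-16],
  [75,-156,0,-24],
  [100,-208,0,-32],
  [125,-260,0,-40],
  [150,-312,0,-48],
  [175,-364,0,-54],
  [200,-416,0,-54],
  [225,-468,0,-54],
  [250,-520,0,-54],
  [275,-572,0,-54],
  [300,-624,0,-54],
], claw=1, grip_force=20)

```text
clock: 1.6
tcp_pos: [499.4, 18.5, 256.3]
tool_rot: [-179.9, -0.0, 108.8]
force: [0.9, -0.7, 0.6]
finger_gap: 0.7
```

Call:
step_arm([
  [15,-31,0,0],
  [30,-62,0,0],
  [45,-95,0,0],
  [60,-120,0,0],
  [60,-120,0,0],
  [60,-120,0,0],
])

```text
clock: 2.35
tcp_pos: [558.8, -101.0, 255.7]
tool_rot: [-179.8, -0.1, 108.8]
force: [-0.1, 0.5, -0.0]
finger_gap: 0.8
```

```bash
python3 - <<'E'
from h import *
s=telemetry.read_state();print(s['clock'],s['tcp_pos'],s['tool_rot'],s['force'],s['finger_gap'])
snap('wrist','w1')
o=np.array([545.67,-66.3]);t=np.radians(18.58);R=np.array([[np.cos(t),-np.sin(t)],[np.sin(t),np.cos(t)]])
W=lambda x,y,z:[*(o+R@[x,y]),z]
print(proj('w1',[W(-50,-88,50),W(-50,88,50),W(0,38,50),W(0,-38,50),W(0,-16.6,72),W(20,-16.6,72),W(-20,-16.6,72)]).round())
m=np.load('pics/w1.npy');R=cv2.Rodrigues(m[4:7])[0];print(-R.T@m[7:],R[2])
E
```

```text
2.35 [ 558.75331881 -100.9505584   255.73264512] [-1.79823619e+02 -8.74517204e-02  1.08797056e+02] [-0.13647254  0.52082869 -0.04004943] 0.7579847408844232
[[266. 218.]
 [258.  32.]
 [315.  91.]
 [314. 171.]
 [314. 153.]
 [336. 153.]
 [292. 153.]]
[536.10769889 -33.26650025 382.79056234] [ 0.08502224 -0.25999573 -0.96185937]
```

View pics/w1.png

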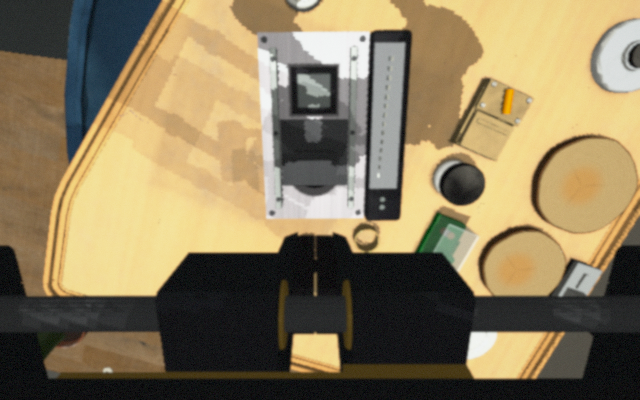

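Call:
step_arm([
  [0,-5,-45,0],
  [0,-5,-90,0],
  [0,-5,-130,0],
  [0,-5,-155,0],
  [0,-5,-168,0],
  [0,-5,-175,0],
  [0,-5,-175,0],
])

```text
clock: 3.28
tcp_pos: [559.1, -105.5, 81.4]
tool_rot: [-179.9, -0.1, 108.9]
force: [0.4, -0.6, 0.0]
finger_gap: 0.3
```

```bash
python3 - <<'E'
from h import *
s=telemetry.read_state();print(s['tcp_pos'],s['force'])
a=snap('scene','s1')[195:295,265:425];b=snap('wrist','w2')[80:260,220:440]
cv2.imwrite('pics/c2.png',np.vstack([cv2.resize(a,(640,400)),cv2.resize(b[:, :],(640,400))])[:, :,::-1][:800] if 0 else np.hstack([cv2.resize(a,(400,300)),cv2.resize(b,(400,300))])[:,:,::-1])
E
```

```text
[ 559.07906586 -105.46254459   81.38654378] [ 0.41422955 -0.57268206  0.01017353]
```

View pics/c2.png

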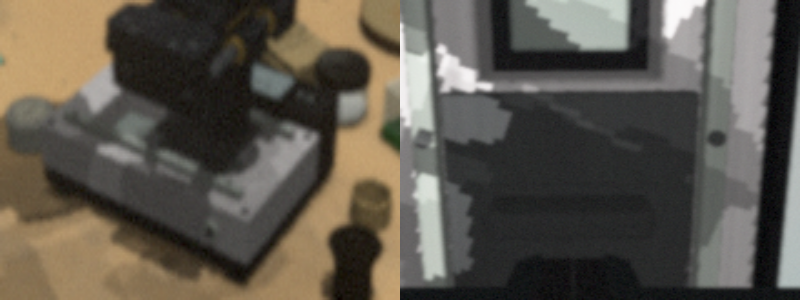

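The fingers (crop (575,275)) stand behind the lug (crop (572,215)) and are centred on it. I'm pushing now.

Call:
step_arm([
  [-2,6,0,0],
  [-4,12,0,0],
  [-6,18,0,0],
  [-8,24,0,0],
  [-10,30,0,0],
  [-12,36,0,0],
  [-14,42,0,0],
  [-16,47,0,0],
  [-18,52,0,0],
  [-19,56,0,0],
])

```text
clock: 4.62
tcp_pos: [540.3, -49.5, 82.0]
tool_rot: [-179.9, -0.0, 108.8]
force: [-0.1, -0.8, 0.6]
finger_gap: 0.7
```

Call:
step_arm([
  [-0.6,1.9,0,0],
  [-1,3,0,0],
  [-1.3,4,0,0],
])

```text
clock: 5.0
tcp_pos: [538.9, -45.5, 82.0]
tool_rot: [-179.9, -0.0, 108.8]
force: [-0.2, -1.0, 1.4]
finger_gap: 0.6
```

Call:
step_arm([
  [-0.3,1,0,0],
  [-0.6,2,0,0],
  [-0.6,2,0,0],
])

```text
clock: 5.38
tcp_pos: [538.4, -44.1, 82.0]
tool_rot: [-179.9, 0.0, 108.9]
force: [0.7, -4.8, -0.9]
finger_gap: 0.6
```

Call:
step_arm([
  [-0.3,1,0,0],
  [-0.6,2,0,0],
  [-0.6,2,0,0],
])

```text
clock: 5.75
tcp_pos: [538.4, -44.0, 82.1]
tool_rot: [-179.9, 0.2, 108.9]
force: [2.1, -9.1, -1.8]
finger_gap: 0.3
```

The shutter is against its stop: 9 N of resistance and no further motion. I'll back off, rise and look into the well.

Call:
step_arm([
  [2,-6,0,0],
  [3,-9,0,0],
  [3,-9,30,0],
  [8,-24,70,0],
  [14,-42,110,0],
  [19,-58,130,0],
  [19,-58,130,0],
  [19,-58,130,0],
])

```text
clock: 6.75
tcp_pos: [556.3, -101.2, 210.6]
tool_rot: [-179.8, 0.1, 108.9]
force: [0.8, 0.9, 0.3]
finger_gap: 0.3
```

```bash
python3 - <<'E'
from h import *
s=telemetry.read_state();print(s['clock'],s['tcp_pos'],s['force'])
im=snap('wrist','w3');cv2.imwrite('pics/c3.png',cv2.resize(im[30:270,200:440],(600,600),interpolation=2)[:,:,::-1])
o=np.array([545.67,-66.3]);t=np.radians(18.58);R=np.array([[np.cos(t),-np.sin(t)],[np.sin(t),np.cos(t)]])
W=lambda x,y,z:[*(o+R@[x,y]),z]
q=proj('w3',[W(-50,-88,50),W(0,-38,36),W(0,-38,50),W(0,38,72),W(50,-88,50),W(0,6,55)])
print(((q-[200,30])*2.5).round())
E
```

```text
6.75 [ 556.32790572 -101.21403347  210.57786637] [0.80317254 0.89032466 0.31646445]
[[153. 513.]
 [292. 371.]
 [292. 380.]
 [294. 150.]
 [429. 515.]
 [293. 253.]]
```

View pics/c3.png

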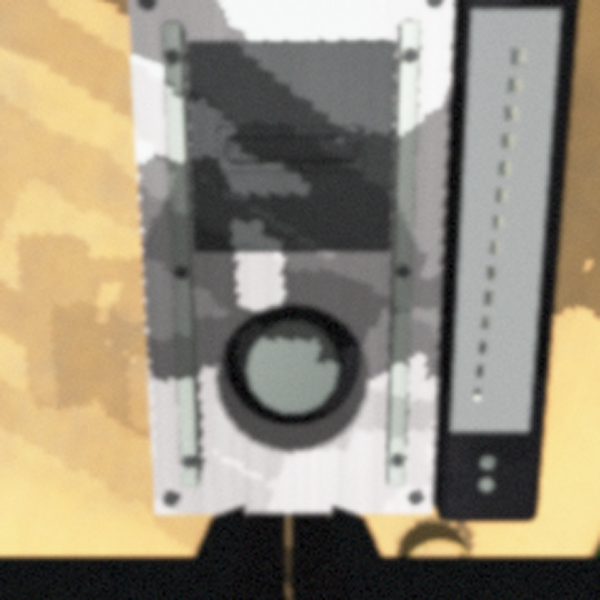

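The shutter's edge is at crop y 250, so it's fully clear of the well. The key centre is at crop (292,374), within 1 mm of the prediction. I'm descending now.

Call:
step_arm([
  [1.5,-1.5,-40,0],
  [1.5,-1.5,-80,0],
  [1.5,-1.5,-110,0],
  [1.5,-1.5,-128,0],
  [1.5,-1.5,-136,0],
  [1.5,-1.5,-144,0],
  [1.5,-1.5,-150,0],
  [1.5,-1.5,-152,0],
  [1.5,-1.5,-152,0],
])

```text
clock: 7.92
tcp_pos: [557.8, -102.6, 58.5]
tool_rot: [-179.8, 0.1, 108.9]
force: [0.4, -0.2, -0.7]
finger_gap: 0.4
```

Call:
step_arm([
  [0,0,-1,0],
  [0,0,-2,0],
  [0,0,-3,0],
  [0,0,-4,0],
  [0,0,-5,0],
  [0,0,-5,0],
])

```text
clock: 8.68
tcp_pos: [557.9, -102.7, 53.6]
tool_rot: [-179.8, 0.1, 108.9]
force: [-0.7, 0.3, 2.9]
finger_gap: 0.6
```

Call:
step_arm([
  [0,0,-1,0],
  [0,0,-2,0],
  [0,0,-3,0],
  [0,0,-3,0],
])

```text
clock: 9.18
tcp_pos: [557.9, -102.7, 50.7]
tool_rot: [-179.8, 0.1, 108.9]
force: [-1.8, 0.4, 4.2]
finger_gap: 0.4
```

Call:
step_arm([
  [0,0,-1,0],
  [0,0,-1.5,0],
  [0,0,-1.5,0],
])

```text
clock: 9.55
tcp_pos: [557.9, -102.7, 49.4]
tool_rot: [-179.8, 0.1, 108.9]
force: [-1.8, -0.4, 6.2]
finger_gap: 0.8
```

Call:
step_arm([
  [0,0,-0.7,0],
  [0,0,-1.2,0],
  [0,0,-1.2,0],
])

```text
clock: 9.93
tcp_pos: [558.0, -102.7, 49.3]
tool_rot: [-179.8, 0.1, 108.9]
force: [-4.4, 0.9, 12.2]
finger_gap: 0.4
```

Call:
step_arm([
  [0,0,-0.7,0],
  [0,0,-0.7,0],
  [0,0,-0.7,0],
])

```text
clock: 10.3
tcp_pos: [558.0, -102.7, 49.4]
tool_rot: [-179.8, 0.1, 108.9]
force: [-4.0, 1.4, 10.3]
finger_gap: 0.9
```

The key is at the bottom: z stays at 49.4 and the force has risen to about 10 N. I'm holding it there.

Call:
step_arm([
  [0,0,-0.6,0],
  [0,0,-0.6,0],
  [0,0,-0.6,0],
  [0,0,-0.6,0],
  [0,0,-0.6,0],
  [0,0,-0.6,0],
  [0,0,-0.6,0],
  [0,0,-0.6,0],
  [0,0,-0.6,0],
  [0,0,-0.6,0],
  [0,0,-0.6,0],
  [0,0,-0.6,0],
])

```text
clock: 11.8
tcp_pos: [558.0, -102.7, 49.4]
tool_rot: [-179.8, 0.1, 108.9]
force: [-3.3, 0.9, 8.2]
finger_gap: 0.2
```

Call:
step_arm([
  [0,0,2,0],
  [0,0,5,0],
  [0,0,8,0],
  [0,0,20,0],
  [0,0,45,0],
  [0,0,80,0],
  [0,0,80,0],
])

```text
clock: 12.68
tcp_pos: [560.7, -103.3, 133.1]
tool_rot: [179.9, 0.3, 108.9]
force: [-0.6, -0.0, 0.2]
finger_gap: 0.4
```

Call:
step_arm([
  [-12,33,0,0],
  [-24,66,0,0],
  [-35,98,0,0],
  [-35,98,0,0],
  [-35,98,-20,0],
  [-35,98,-40,0],
  [-35,98,-48,0],
  [-35,98,-51,0],
  [-35,98,-51,0],
])

```text
clock: 13.8
tcp_pos: [526.1, -5.6, 82.3]
tool_rot: [179.9, 0.4, 108.9]
force: [1.1, -1.0, 0.5]
finger_gap: 0.3
```

Call:
step_arm([
  [2,-6,0,0],
  [4,-12,0,0],
  [6,-18,0,0],
  [8,-24,0,0],
  [10,-30,0,0],
  [12,-36,0,0],
  [14,-42,0,0],
  [16,-48,0,0],
  [18,-54,0,0],
  [20,-60,0,0],
  [22,-66,0,0],
  [24,-71,0,0],
])

```text
clock: 15.3
tcp_pos: [549.9, -77.0, 82.2]
tool_rot: [179.9, 0.3, 108.9]
force: [0.5, 0.4, -0.1]
finger_gap: 0.3
```

Call:
step_arm([
  [1,-3,0,0],
  [2,-6,0,0],
  [2.7,-8,0,0],
  [3,-9,0,0],
  [3,-9,0,0],
])

```text
clock: 15.92
tcp_pos: [552.9, -86.2, 82.2]
tool_rot: [179.9, 0.4, 108.9]
force: [0.8, -0.8, 0.3]
finger_gap: 0.4
```

Call:
step_arm([
  [0.3,-1,0,0],
  [0.6,-2,0,0],
  [1,-3,0,0],
  [1,-3,0,0],
])

```text
clock: 16.42
tcp_pos: [553.7, -88.7, 82.2]
tool_rot: [179.9, 0.3, 108.9]
force: [-0.9, 3.1, 1.1]
finger_gap: 0.5
```

Call:
step_arm([
  [0.3,-1,0,0],
  [0.6,-2,0,0],
  [0.6,-2,0,0],
])

```text
clock: 16.8
tcp_pos: [553.7, -88.9, 82.2]
tool_rot: [180.0, 0.1, 108.9]
force: [-1.6, 9.3, 3.6]
finger_gap: 0.2
```

The shutter is against its closed stop at 9 N. I'll back off, lift and check.

Call:
step_arm([
  [-2,6,0,0],
  [-3,10,0,0],
  [-3,10,30,0],
  [-3,10,80,0],
  [-3,0,130,0],
  [-3,-10,160,0],
  [-3,-10,160,0],
  [-3,-10,160,0],
])

```text
clock: 17.8
tcp_pos: [550.0, -98.8, 240.9]
tool_rot: [-180.0, 0.1, 108.9]
force: [-0.3, 0.8, -0.3]
finger_gap: 0.7
```

```bash
python3 - <<'E'
from h import *
s=telemetry.read_state();print(s['clock'],s['tcp_pos'],s['force'])
im=snap('wrist','w4');cv2.imwrite('pics/c4.png',cv2.resize(im[10:250,180:500],(800,600),interpolation=2)[:,:,::-1])
o=np.array([545.67,-66.3]);t=np.radians(18.58);R=np.array([[np.cos(t),-np.sin(t)],[np.sin(t),np.cos(t)]])
W=lambda x,y,z:[*(o+R@[x,y]),z]
q=proj('w4',[W(0,-70,55),W(0,-6,55),W(0,-38,72)]);print(((q-[180,10])*2.5).round())
E
```

```text
17.8 [549.96035382 -98.82214953 240.86765172] [-0.29206203  0.78123152 -0.32611228]
[[354. 506.]
 [355. 340.]
 [355. 437.]]
```

View pics/c4.png

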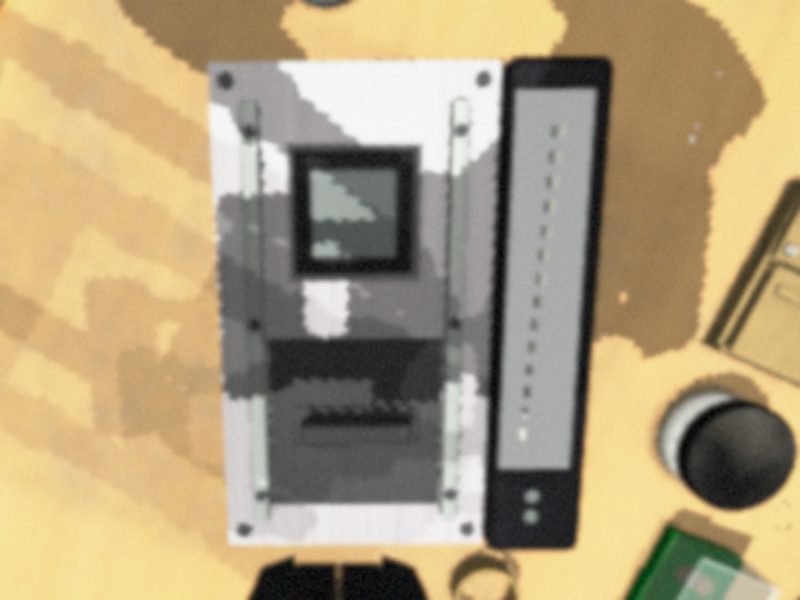

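The shutter's edges are at crop y 338 and 502, against 340 and 506 predicted for fully shut. The round well is covered, the square key is up, and the robot is touching nothing.

```bash
python3 -c "
from h import *
print(job.hand_in())"
```

```text
the job is handed in; nothing more can be done
None
```

The reset is done and the job is handed in at about 18 s of the 51 s allowed; the hand-in reports no verdict.

- **Shutter opening:** I pushed it by the lug with closed fingertips until it met its open stop, at about 9 N. The camera then showed the well fully clear.
- **Reset key:** I pressed it to the bottom, where the tip stalled at about 30 mm above the bench. It stayed there for about 2 s at 8–12 N, then I withdrew and let it come up. I didn't look at the key after the press. The shutter slid freely over the well afterwards.
- **Shutter closing:** I pushed it back from the other side of the lug until it met its closed stop, again at about 9 N. In the last wrist picture its edges lay within about 1–2 mm of the fully shut position.
- **Things to leave alone:** I never pressed or reached into the square well. I never moved near the tin, loupe or ring. The last picture shows only the edge of the tin and part of the ring, and the loupe is out of frame, so I did not re-measure them.

At hand-in the arm was raised clear and the force reading was near zero. No check failed.

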